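# Sort spacers on the chute gauge

### The job

An oversize spacer is stuck in the mouth of the sloping chute gauge: first take it out and put it in the grey reject box. Then find out which of the two standing spacers fits under the gauge bar: let that one slide through from the mouth until it rests at the stop at the bottom of the chute, and put the other one in the reject box too. Leave the gear, the tape roll and the bottle where they are.

Things in the scene. Friction and masses are not known exactly. Their poses are not given: they have to be found in the camera images.
- chute: Fixed chute gauge: aluminium U-channel, 165 mm long, on a dark 150 x 85 mm base, leaning 30 degrees from vertical. Origin: centre of the base's underside, z up. Down the chute is (0.5, 0, -0.866) of this frame; y is horizontal, across the channel; the normal out of the channel floor is (0.866, 0, 0.5). Steep enough that a released spacer that fits slides down by itself.
- chute_top (a point): Middle of the open upper end, 18 mm above the channel floor (along its normal); axes as body chute. The mouth is the uncovered upper 45 mm of the channel: cheeks 30 mm high, 40 mm apart at its lower end and flaring to 57 mm at this end.
- chute_gate (a point): 45 mm down the chute from chute_top, 18 mm above the floor, just before the gauge bar: a dark 12 mm round bar across the channel that leaves 33 mm of height above the floor. An oversize spacer's lower end stops about here.
- chute_seat (a point): Where the middle of the fitting spacer is when it rests on the stop: 50 mm up the slope from the stop, 15 mm above the floor. This run-out below the bar is 108 mm long, 40 mm wide, covered by two strips with a 16 mm slot between, so it is entered only under the bar.
- spacer_a: The stuck spacer: plain round steel spacer, a solid bar 100 mm long with ends rounded by 2.5 mm. Origin at the centre of one end, z along its axis to the other end. 36 mm diameter. At the start it leans in the mouth of the chute, its lower end (the origin) against the gauge bar, its upper 55 mm or so sticking out past the chute's upper end.
- spacer_a_mid (a point): Middle of spacer_a, on its axis, 50 mm from both ends.
- spacer_b: Plain round steel spacer, a solid bar 100 mm long with ends rounded by 2.5 mm. Origin at the centre of one end, z along its axis to the other end. At the start upright on the bench. Of spacer_b and spacer_c one has 30 mm diameter (fits under the gauge bar) and the other 36 mm (does not); which is which is not told.
- spacer_b_mid (a point): Middle of spacer_b, on its axis, 50 mm from both ends.
- spacer_c: Plain round steel spacer, a solid bar 100 mm long with ends rounded by 2.5 mm. Origin at the centre of one end, z along its axis to the other end. At the start upright on the bench. Of spacer_b and spacer_c one has 30 mm diameter (fits under the gauge bar) and the other 36 mm (does not); which is which is not told.
- spacer_c_mid (a point): Middle of spacer_c, on its axis, 50 mm from both ends.
- reject_box: The reject box: open grey plastic box, 170 mm (its x) by 130 mm (its y), 50 mm high, walls and floor 4 mm, fixed to the bench. Origin at the centre of its underside, z up. Room for two spacers standing or lying.
- gear_a: Bystander: steel gear, 60 mm across, 21 mm high, flat on the bench, origin at the centre of its underside. Leave it where it is.
- masking_tape: Bystander: tape roll, 100 mm across, 24 mm high, flat on the bench, origin at the centre of its underside. Leave it where it is.
- flux_bottle: Bystander: blue dropper bottle, 52 mm across, 137 mm high, upright on the bench, origin at the centre of its underside. Leave it where it is.
Not all that is in view belongs to the job. What is shaped like the spacer_c but orange is not meant. Leave any purple look-alike of the spacer_b alone.

How it is judged:
By the outcome, as a careful person would: the job done as asked, in the order asked, and still so for the second after the job is handed in, with the robot touching nothing.
It also fails if it takes over 72 s, if anything falls off the work surface, if the arm or the gripper's body presses on something with over 40 N, if the wrist force passes 120 N, or if a joint passes its speed limit or range.

### The arm

A 6-joint arm with a two-finger parallel gripper is mounted at the origin on a cart in front of the work surface, level with it; the furniture and walls round the work are solid. World frame = base frame: x ahead of the robot, y to its left, z up, the work surface at z = 0. Lengths are in m, angles in rad, forces in N, time in s.
With the tool pointing down it reaches from about 0.35 to 0.925 m from the base axis. Payload 6.4 kg.
Tool frame: the origin (TCP) lies on the centre line of the jaws, within the pads' length; the fingertips stand 25 mm ahead of it and the grasp point (between the pads) lies 6 mm ahead of it; z points along the fingers, y is the line along which they close (so a half turn about z gives the same grasp; the last joint's range is limited). The gripper opens to 85 mm and grips with 20 to 120 N. Pads are 22 mm wide; open, the fingers measure 114 mm over their backs; the gripper's body (76 mm by 85 mm) begins 54 mm behind the grasp point. The pads swing forward as they close: fully open they stand 13 mm farther back than shut.
Start: joints at [-1.321, 0.245, 1.558, -0, 1.339, -0.174], TCP at [0.267, -0.593, 0.256] pointing down, gripper open.
Joint ranges: [-3.13, 3.13], [-1.02, 2.26], [0.13, 2.54], [-0.95, 4.09], [0.21, 2.88], [-2.74, 2.74]. Speed limits (rad/s): [2.57, 2.57, 3.14, 3.14, 3.14, 3.14].

### API

Orientations are given as [roll, pitch, yaw] about the fixed x, y, z axes, in that order (R = Rz(yaw) Ry(pitch) Rx(roll)).
In Python, from workcell import sensors, cams, bot gives the robot as it stands.
- The arm moves only by the tool send_rows, never from a script. Its argument "commands" is a list of rows, each a list of 3 entries, a list of its own where there are three numbers: the shift along the world's x, y, z in mm, then the turn, a rotation vector about the world's x, y, z in rad, then the closure, from -1 (fully open) to 1 (shut). A call has 1 to 10 rows; each row shifts and turns the commanded pose from where the row before left it; what a row does not reach is not made up. A row lasts 1/10 s, in which the tool goes at most 50 mm and 8.59 degrees, less where a joint would pass 70% of its speed; a pose out of reach is approached as far as the arm can. A call is refused whole if a number of a shift passes 50 or a number of a turn 0.15, either way. A call with a gripper value outside its range is refused whole. The fingers move at their own pace and stop on an object; the grip force is fixed at half the most. Time passes only in rows, so rows that do not move let the fingers close. It gives the time, the measured TCP pose, the force, the opening and the grip force at its end, in the units of the state.
- sensors.read_state(): the state, without advancing time (a new reading comes with each control period).
- cams.grab_frame(name): name is "side" or "top" or "wrist"; returns a dict with "pixels" (420x560x3 uint8, red, green, blue), "fx", "fy", "cx", "cy" (pixels), "rvec" (rotation vector, rad) and "tvec" (3), from world to camera coordinates, as OpenCV has them; the wrist camera has in their place "hand_eye" (4x4, takes a point from camera to tool coordinates, whose origin is the TCP and whose axes are the flange's). Camera axes: x right, y down, z forward; pixel columns grow to the right and rows downward; lengths in m; the calibration is good to about 2 mm. The wrist camera is an equidistant fisheye: a pixel r from the principal point sees the ray r / f radians off the axis. A picture is of the moment at which its call begins: read the wrist's pose just before it. There is no depth.
- bot.close_job(): hands the job in; it is judged then, once.
The state is a dict: "t": time; "joint_positions": joint angles; "joint_vel": joint speeds; "tau": joint torques, N m; "position": TCP position; "tcp_rot": TCP orientation; "contact_force": force on the tool from outside, world axes, zero at the start; "ft_torque": the same for the moment, N m; "width": finger opening in m; "finger_force": force on a finger pad.
Only numpy, scipy, OpenCV 4.12 (cv2) and the standard library are available. Lean on these libraries where they do the work, as an engineer would, in place of code of your own. Each camera call takes 0.05 s, during which the arm holds its last target. There are 200 camera calls.

## Working session

There is one attempt and no reset: what is moved stays moved. The work goes in short steps, Python scripts to look and compute and a tool call to move; the robot and the scene stay as the last step left them, time stands still between calls to the robot, and variables do not carry over. Pictures are saved under pics/ and viewed, at most 10 in all, crops included, and the job is handed in when it is done.

Besides the shell and the picture viewer there is one more tool, called after "Emit:" as name(argument=value, ...) on one line, values as JSON. send_rows: Moves the arm, as the interface text tells. Its arguments: {"type":"object","properties":{"commands":{"type":"array"}},"required":["commands"]}

```bash
ls; mkdir -p pics; python3 - <<'E'
from workcell import sensors,cams
import cv2,pickle,numpy as np
s=sensors.read_state();print({k:np.round(v,3) for k,v in s.items()})
d={}
for n in("side","top","wrist"):
    f=cams.grab_frame(n);d[n]=f;cv2.imwrite(f"pics/{n}0.png",f["pixels"][:,:,::-1])
    print(n,{k:np.round(v,4) for k,v in f.items() if k!="pixels"})
pickle.dump((s,d),open("d0.pkl","wb"))
E
```

```text
pics
{'t': np.float64(0.0), 'joint_positions': array([-1.321,  0.246,  1.559,  0.   ,  1.339, -0.174]), 'joint_vel': array([-0.001,  0.001, -0.   , -0.   , -0.   , -0.   ]), 'tau': array([ 1.0000e-03, -4.2950e+01, -3.2613e+01, -0.0000e+00,  5.0000e-03,
        0.0000e+00]), 'position': array([ 0.267, -0.592,  0.255]), 'tcp_rot': array([-3.14 , -0.   ,  0.424]), 'contact_force': array([-0.085,  0.541,  0.494]), 'ft_torque': array([ 0.06 , -0.009, -0.03 ]), 'finger_force': np.float64(0.0), 'width': np.float64(0.085)}
side {'fx': np.float64(427.3614), 'fy': np.float64(427.3614), 'cx': np.float64(282.1842), 'cy': np.float64(218.2294), 'rvec': array([ 1.7664, -2.0991,  0.5839]), 'tvec': array([0.0386, 0.4979, 0.906 ])}
top {'fx': np.float64(495.4692), 'fy': np.float64(495.4692), 'cx': np.float64(272.5826), 'cy': np.float64(204.977), 'rvec': array([ 2.1377, -2.1857,  0.1024]), 'tvec': array([-0.0117,  0.5411,  1.3621])}
wrist {'fx': np.float64(325.1923), 'fy': np.float64(325.1923), 'cx': np.float64(272.6284), 'cy': np.float64(217.9253), 'hand_eye': array([[-1.200e-03, -9.485e-01, -3.169e-01,  8.180e-02],
       [ 1.000e+00, -1.300e-03, -0.000e+00, -1.000e-04],
       [-4.000e-04, -3.169e-01,  9.485e-01, -1.170e-01],
       [ 0.000e+00,  0.000e+00,  0.000e+00,  1.000e+00]])}
```

View pics/side0.png

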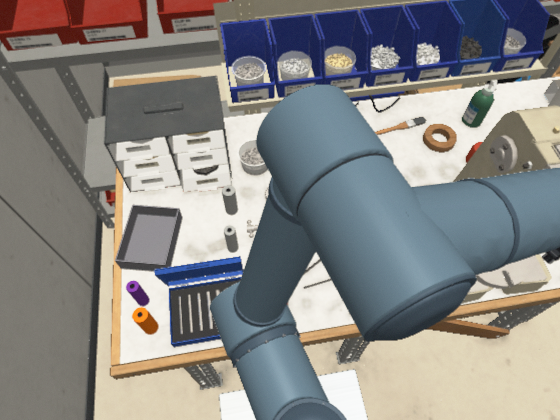

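View pics/top0.png

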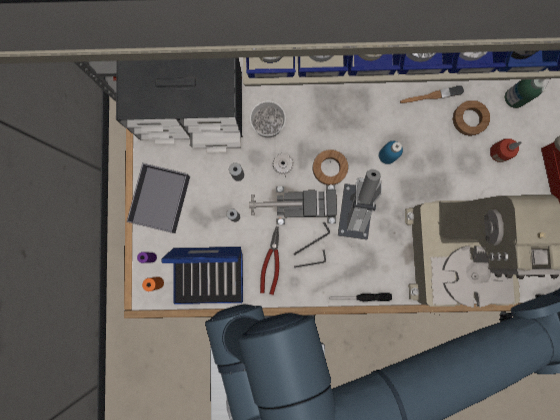

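The side view shows the two grey standing spacers at (230,200) and (231,238), the reject box at (150,238), and orange and purple look-alikes at (145,320) and (137,293). The arm hides the chute. The top view shows the spacers at (236,172) and (233,215), the box at (160,198), the chute base at (357,210) with the spacer up to (372,177), the gear at (283,163), the tape at (330,167) and the bottle at (391,152).

```bash
cat > h.py <<'E'
import numpy as np,cv2,pickle
from scipy.spatial.transform import Rotation as R
def ray(f,u,v,s=None):
    if "rvec" in f:
        r=R.from_rotvec(np.ravel(f["rvec"])).as_matrix();d=r.T@[(u-f["cx"])/f["fx"],(v-f["cy"])/f["fy"],1];o=-r.T@np.ravel(f["tvec"])
    else:
        x,y=u-f["cx"],v-f["cy"];q=np.hypot(x,y);t=q/f["fx"];dc=np.array([x/q*np.sin(t),y/q*np.sin(t),np.cos(t)])
        T=np.eye(4);T[:3,:3]=R.from_euler("xyz",s["tcp_rot"]).as_matrix();T[:3,3]=s["position"];T=T@f["hand_eye"];d=T[:3,:3]@dc;o=T[:3,3]
    return o,d/np.linalg.norm(d)
def plane(f,u,v,z,s=None):
    o,d=ray(f,u,v,s);return o+d*(z-o[2])/d[2]
def proj(f,p,s=None):
    p=np.asarray(p,float)
    if "rvec" in f:
        c=R.from_rotvec(np.ravel(f["rvec"])).as_matrix()@p+np.ravel(f["tvec"]);return np.array([f["cx"]+f["fx"]*c[0]/c[2],f["cy"]+f["fy"]*c[1]/c[2]])
    T=np.eye(4);T[:3,:3]=R.from_euler("xyz",s["tcp_rot"]).as_matrix();T[:3,3]=s["position"];T=np.linalg.inv(T@f["hand_eye"]);c=T[:3,:3]@p+T[:3,3]
    q=np.hypot(*c[:2]);t=np.arctan2(q,c[2]);return np.array([f["cx"],f["cy"]])+f["fx"]*t*c[:2]/q
def tri(rs):
    A=0;b=0
    for o,d in rs:
        P=np.eye(3)-np.outer(d,d);A=A+P;b=b+P@o
    p=np.linalg.solve(A,b);return p,[np.linalg.norm((np.eye(3)-np.outer(d,d))@(p-o)) for o,d in rs]
E
python3 - <<'E'
from h import *
s,d=pickle.load(open("d0.pkl","rb"));t,sd=d["top"],d["side"]
for n,(u,v) in dict(sp1=(236,172),sp2=(233,215),box=(160,198),base=(357,210),sptop=(372,177),gear=(283,163),tape=(330,167),bot=(391,152),or_=(152,284)).items():
    print(n,plane(t,u,v,0).round(3),plane(t,u,v,.1).round(3))
for n,(u,v) in dict(sp1=(230,190),sp2=(231,230)).items(): print(n,plane(sd,u,v,.1).round(3))
a=t["pixels"][130:310,100:440];a=cv2.resize(a,None,fx=2.3,fy=2.3,interpolation=cv2.INTER_CUBIC)
b=sd["pixels"][170:340,110:270];b=cv2.resize(b,None,fx=2.3,fy=2.3,interpolation=cv2.INTER_CUBIC)
cv2.imwrite("pics/crop1.png",a[:,:,::-1])
b=cv2.resize(sd["pixels"][170:340,110:270],None,fx=3.5,fy=3.5,interpolation=cv2.INTER_CUBIC)
cv2.imwrite("pics/crop2.png",b[:,:,::-1])
E
```

```text
sp1 [0.642 0.08  0.   ] [0.624 0.072 0.1  ]
sp2 [0.517 0.09  0.   ] [0.509 0.081 0.1  ]
box [0.571 0.3   0.   ] [0.559 0.276 0.1  ]
base [ 0.524 -0.264  0.   ] [ 0.515 -0.248  0.1  ]
sptop [ 0.618 -0.311  0.   ] [ 0.602 -0.292  0.1  ]
gear [ 0.665 -0.056  0.   ] [ 0.646 -0.055  0.1  ]
tape [ 0.65  -0.191  0.   ] [ 0.632 -0.18   0.1  ]
bot [ 0.69  -0.369  0.   ] [ 0.669 -0.345  0.1  ]
or_ [0.327 0.322 0.   ] [0.332 0.297 0.1  ]
sp1 [0.627 0.07  0.1  ]
sp2 [0.506 0.081 0.1  ]
```

View pics/crop1.png

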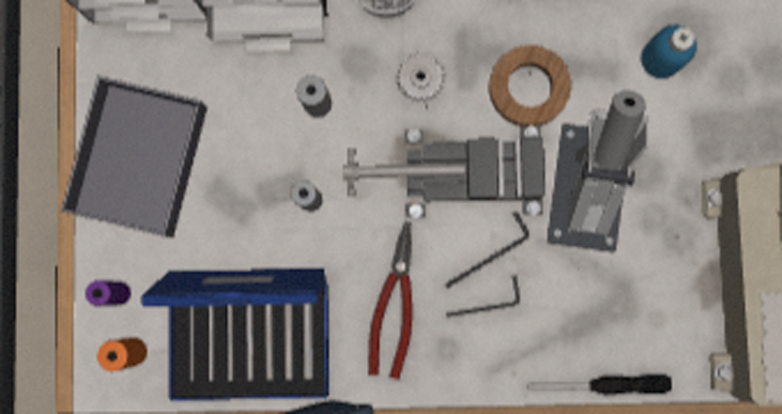

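Top crop: the two grey standing spacers are B/C candidates. The one at (236,172) has the visibly larger top, so it is likely 36 mm, and the one at (233,215) is the smaller, likely 30 mm. The gripper will confirm this. The orange (152,284) and purple (147,257) look-alikes are excluded by colour. The chute mouth faces the robot and leans away from it. I'll move to a viewpoint with the camera facing forward.

Emit:
send_rows(commands=[[[0,10,30],[0,0,0.15],-1],[[0,15,30],[0,0,0.15],-1],[[5,20,30],[0,0,0.15],-1],[[5,25,10],[0,0,0.15],-1],[[8,25,5],[0,0,0.15],-1],[[8,25,0],[0,0,0.15],-1],[[8,25,0],[0,0,0.15],-1],[[8,25,0],[0,0,0.15],-1],[[8,25,0],[0,0,0.15],-1]])

```text
t: 1.05
position: [0.3174, -0.3963, 0.3609]
tcp_rot: [-3.142, -0.0, 1.78]
contact_force: [-0.1, -0.1, -1.0]
width: 0.0853
finger_force: 0.0
```

Emit:
send_rows(commands=[[[8,25,0],[0,0,0.15],-1],[[8,25,0],[0,0,0.15],-1],[[8,25,0],[0,0,0.15],-1],[[8,25,0],[0,0,0.15],-1],[[8,25,0],[0,0,0.15],-1],[[8,25,0],[0,0,0.15],-1],[[8,25,0],[0,0,0.15],-1],[[8,20,0],[0,0,0.15],-1],[[8,5,0],[0,0,0.15],-1],[[0,0,0],[0,0,0],-1]])

```text
t: 2.05
position: [0.3896, -0.1966, 0.3611]
tcp_rot: [3.141, -0.0, 3.126]
contact_force: [0.3, -0.3, -0.0]
width: 0.0852
finger_force: 0.0
```

```bash
python3 - <<'E'
from workcell import sensors,cams
import cv2,pickle,numpy as np
s=sensors.read_state();print(s["t"],s["position"],s["tcp_rot"],s["joint_positions"])
d={}
for n in("side","wrist"):
    f=cams.grab_frame(n);d[n]=f;cv2.imwrite(f"pics/{n}1.png",f["pixels"][:,:,::-1])
pickle.dump((s,d),open("d1.pkl","wb"))
w=d["wrist"]["pixels"][:400,60:460,::-1];sd=d["side"]["pixels"][100:300,200:400,::-1]
cv2.imwrite("pics/both1.png",np.hstack([w,cv2.resize(sd,(400,400))]))
E
```

```text
2.05 [ 0.38963538 -0.19664077  0.36108551] [ 3.14136261e+00 -1.52033885e-04  3.12559906e+00] [-7.28369886e-01 -3.54511357e-01  1.94415814e+00  7.47341923e-05
  1.55221129e+00 -2.28317400e+00]
```

View pics/both1.png

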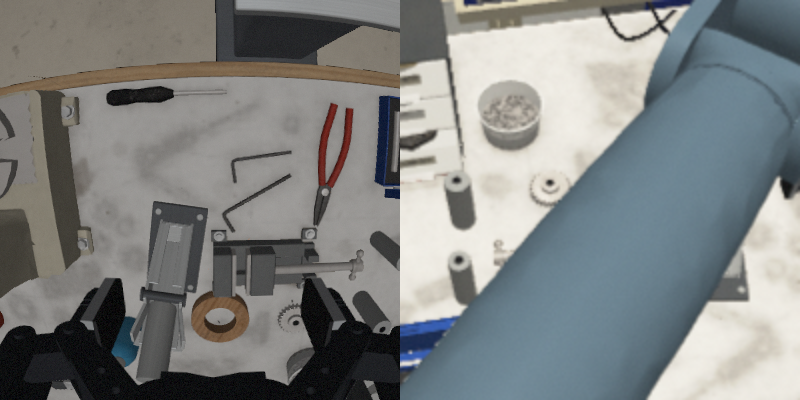

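The wrist view shows the chute base corners near full-frame (215,203) and (268,208), the gauge bar at about (223,296), and spacer A leaving the frame at the bottom. The side view is still blocked by the arm. I'll take a second wrist position for the stereo pair.

Emit:
send_rows(commands=[[[20,-20,6],[0,0,0],-1],[[20,-20,6],[0,0,0],-1],[[20,-20,6],[0,0,0],-1],[[20,-20,6],[0,0,0],-1],[[20,-20,6],[0,0,0],-1],[[0,0,0],[0,0,0],-1],[[0,0,0],[0,0,0],-1]])

```text
t: 2.85
position: [0.4888, -0.2982, 0.3907]
tcp_rot: [3.141, -0.001, 3.121]
contact_force: [0.1, 0.8, -0.4]
width: 0.0852
finger_force: 0.0
```

```bash
python3 - <<'E'
from workcell import sensors,cams
import cv2,pickle,numpy as np
s=sensors.read_state();print(s["t"],s["position"],s["tcp_rot"])
f=cams.grab_frame("wrist");pickle.dump((s,{"wrist":f}),open("d2.pkl","wb"))
s0,d0=pickle.load(open("d0.pkl","rb"));s1,d1=pickle.load(open("d1.pkl","rb"))
def c(p,x,y,w,h,k): return cv2.resize(p[y:y+h,x:x+w,::-1],None,fx=k,fy=k,interpolation=cv2.INTER_CUBIC)
a=c(d0["top"]["pixels"],330,160,65,85,6)   # 390x510
b=c(d1["wrist"]["pixels"],190,190,100,200,3)[:, :] #300x600
cv2.imwrite("pics/m1.png",np.hstack([np.vstack([a,np.zeros((90,390,3),np.uint8)]),b]))
cv2.imwrite("pics/m2.png",c(f["pixels"],150,80,260,300,2))
E
```

```text
2.85 [ 0.48883786 -0.29820896  0.39067004] [ 3.14068236e+00 -1.16985290e-03  3.12097202e+00]
```

View pics/m1.png

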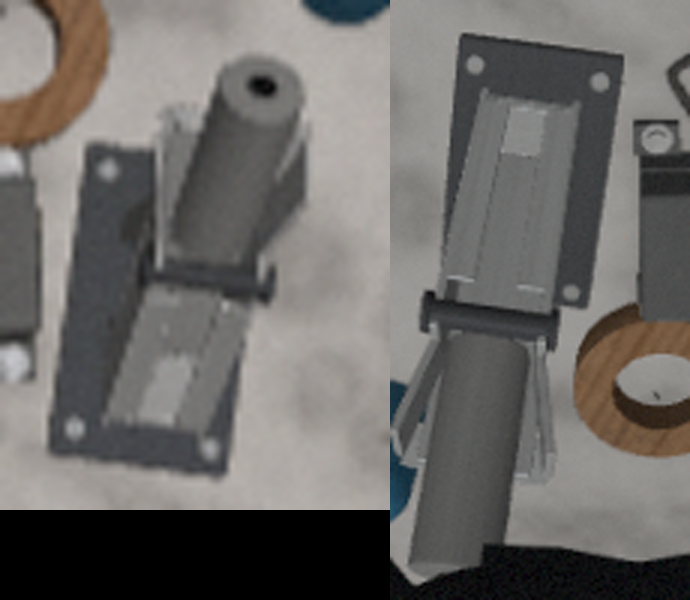

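View pics/m2.png

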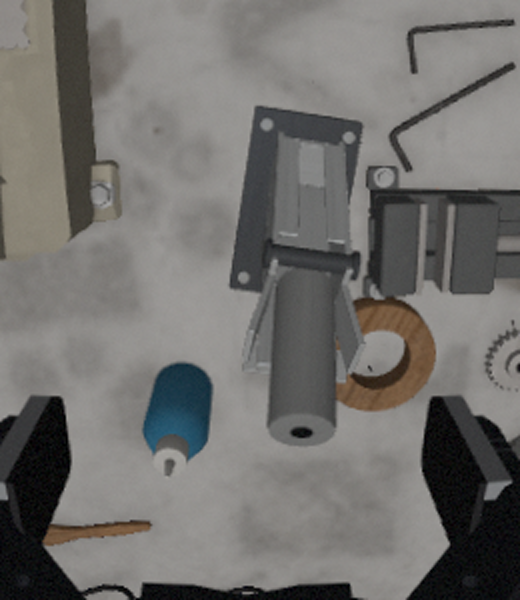

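The crops show the base corners, bolts, bar ends and the spacer's upper-end centre hole. That hole is at (374,174) in the top view and (300,296) in wrist 2. Next I'll triangulate.

```bash
python3 - <<'E'
from h import *
s0,d0=pickle.load(open("d0.pkl","rb"));s1,d1=pickle.load(open("d1.pkl","rb"));s2,d2=pickle.load(open("d2.pkl","rb"))
T=lambda x,y:ray(d0["top"],330+x/6,160+y/6)
A=lambda x,y:ray(d1["wrist"],190+(x-390)/3,190+y/3,s1)
B=lambda x,y:ray(d2["wrist"],150+x/2,80+y/2,s2)
P={}
for n,r in dict(cn_r=[T(227,472),A(459,34),B(257,106)],cn_l=[T(52,452),A(623,57),B(361,124)],cf_l=[T(88,145),A(583,306)],
 bn_r=[T(210,447),A(475,64),B(267,124)],bn_l=[T(75,428),A(600,82),B(349,138)],bf_l=[T(108,168),A(571,292)],
 bar_r=[T(268,288),A(428,312),B(268,256)],bar_l=[T(147,275),A(553,328),B(357,266)],hole=[T(263,87),B(301,432)]).items():
    p,e=tri(r);P[n]=p;print(n,p.round(4),np.round(e,4))
z=np.array([P["cn_l"],P["cn_r"]]);print("width",np.linalg.norm(P["cn_l"]-P["cn_r"]),"len",np.linalg.norm(P["cn_l"]-P["cf_l"]))
for a,b in(("cn_r","cn_l"),("bn_r","bn_l"),("bar_r","bar_l")): v=P[b]-P[a];print("yaw of across",np.degrees(np.arctan2(v[1],v[0])),np.linalg.norm(v))
for a,b in(("cf_l","cn_l"),("bf_l","bn_l")): v=P[b]-P[a];print("yaw of x",np.degrees(np.arctan2(v[1],v[0])))
E
```

```text
cn_r [ 0.4394 -0.289   0.0045] [0.0025 0.001  0.0016]
cn_l [ 0.4524 -0.207   0.0058] [0.0015 0.0019 0.0005]
cf_l [ 0.5983 -0.2311  0.0051] [0.0001 0.0001]
bn_r [ 0.4524 -0.2808  0.0122] [0.0012 0.0009 0.0005]
bn_l [ 0.463  -0.2179  0.0131] [0.001  0.001  0.0001]
bf_l [ 0.5862 -0.2382  0.0104] [0.0011 0.0011]
bar_r [ 0.5153 -0.285   0.1463] [0.0013 0.0014 0.001 ]
bar_l [ 0.5215 -0.2335  0.1487] [0.001  0.001  0.0012]
hole [ 0.5884 -0.272   0.2226] [0.0005 0.0005]
width 0.08304578419869815 len 0.147874541797347
yaw of across 80.98155193644834 0.08304578419869815
yaw of across 80.43675670451428 0.06382763346290392
yaw of across 83.16458335677733 0.05193530527273898
yaw of x 170.63154550465237
yaw of x 170.63157646922238
```

The chute x-axis points at about 171°. The base is 83 x 148 mm, against 85 x 150 given. The spacer's top centre is (0.588,-0.272,0.223), and its predicted lower end matches the bar within 3 mm. I'll approach along the slope axis.

Emit:
send_rows(commands=[[[16,2.5,-10],[0,0,-0.133],-1],[[16,2.5,-12],[0.02,0.129,0],-1],[[16,2.5,-14],[0.02,0.129,0],-1],[[16,2.5,-14],[0.02,0.129,0],-1],[[16,2.5,-14],[0.02,0.129,0],-1],[[16,2.5,-14],[0,0,0],-1],[[16,2.5,-14],[0,0,0],-1],[[14,2.5,-14],[0,0,0],-1],[[0,2,-15],[0,0,0],-1],[[0,0,0],[0,0,0],-1]])

```text
t: 3.9
position: [0.6138, -0.2745, 0.2675]
tcp_rot: [3.138, -0.527, 2.992]
contact_force: [0.1, 0.0, -0.7]
width: 0.0853
finger_force: 0.0
```

```bash
cat > tgt.py <<'E'
import sys
from h import *
from workcell import sensors
psi=np.radians(171.2);ex=np.array([np.cos(psi),np.sin(psi),0]);z=np.array([0,0,1]);d=.5*ex-.866*z;n=.866*ex+.5*z
Rt=np.column_stack([n,np.cross(d,n),d])
hole=np.array([.5884,-.272,.2226])
def go(p,Rg):
    s=sensors.read_state();Rc=R.from_euler("xyz",s["tcp_rot"])
    print("t",s["t"],"pos",s["position"].round(4),"F",s["contact_force"].round(1),"w",s["width"].round(4),s["finger_force"])
    print("shift mm",((p-s["position"])*1e3).round(1),"turn",(R.from_matrix(Rg)*Rc.inv()).as_rotvec().round(3),"j",s["joint_positions"].round(2))
E
python3 - <<'E'
from tgt import *
print(d.round(4),n.round(4));go(hole-54*.001*d,Rt);go(hole+16*.001*d,Rt)
E
```

```text
[-0.4941  0.0765 -0.866 ] [-0.8558  0.1325  0.5   ]Traceback (most recent call last):
  File "<stdin>", line 2, in <module>
  File "tgt.py", line 9, in go
    print("t",s["t"],"pos",s["position"].round(4),"F",s["contact_force"].round(1),"w",s["width"].round(4),s["finger_force"])
                                                                                      ^^^^^^^^^^^^^^^^
AttributeError: 'float' object has no attribute 'round'
```

```bash
sed -i 's/s\["width"\].round(4)/round(s["width"],4)/' tgt.py
```

Emit:
send_rows(commands=[[[-7,0.5,-12],[0,0,0],-1],[[-7,0.5,-12],[0,0,0],-1],[[-7,1,-12],[0,0,0],-1],[[-6,1,-11],[0,0,0],-1],[[-6,0.7,-12],[0,0,0],-1],[[0,0,0],[0,0,0],0],[[0,0,0],[0,0,0],0.3],[[0,0,0],[0,0,0],1],[[0,0,0],[0,0,0],1],[[0,0,0],[0,0,0],1]])

```text
t: 4.9
position: [0.5829, -0.2719, 0.2122]
tcp_rot: [3.14, -0.521, 2.991]
contact_force: [0.9, -0.4, 2.4]
width: 0.0347
finger_force: 59.5
```

Emit:
send_rows(commands=[[[0,0,0],[0,0,0],1],[[0,0,0],[0,0,0],1],[[0,0,0],[0,0,0],1],[[0,0,0],[0,0,0],1],[[0,0,0],[0,0,0],1]])

```text
t: 5.4
position: [0.5827, -0.272, 0.2119]
tcp_rot: [3.141, -0.521, 2.991]
contact_force: [2.7, -1.1, 5.1]
width: 0.0346
finger_force: 59.9
```

Emit:
send_rows(commands=[[[2,-0.3,4],[0,0,0],1],[[3,-0.5,6],[0,0,0],1],[[4,-0.7,8],[0,0,0],1],[[5,-0.8,9],[0,0,0],1],[[5,-0.8,9],[0,0,0],1],[[5,-0.8,9],[0,0,0],1],[[5,-0.8,9],[0,0,0],1],[[5,-0.8,9],[0,0,0],1],[[5,-0.8,9],[0,0,0],1],[[0,0,0],[0,0,0],1]])

```text
t: 6.4
position: [0.6223, -0.2784, 0.2852]
tcp_rot: [3.141, -0.519, 2.991]
contact_force: [0.9, 0.2, -2.8]
width: 0.0345
finger_force: 59.9
```

```bash
python3 - <<'E'
from tgt import *
from workcell import cams
go(hole,Rt)
s0,d0=pickle.load(open("d0.pkl","rb"));t=d0["top"]
# box: dark rim outer contour in top frame; spacers tops
im=t["pixels"];hsv=cv2.cvtColor(im,cv2.COLOR_RGB2HSV)
g=cv2.cvtColor(im,cv2.COLOR_RGB2GRAY)
m=((g<135)*255).astype(np.uint8);roi=np.zeros_like(m);roi[155:242,126:200]=m[155:242,126:200]
c=max(cv2.findContours(roi,0,2)[0],key=cv2.contourArea);q=cv2.boxPoints(cv2.minAreaRect(c));print("box px",q.round(1).tolist(),cv2.contourArea(c))
ap=cv2.approxPolyDP(c,4,True)[:,0];print(ap.tolist())
for x in ap: print(x,plane(t,*x,.05).round(4),plane(t,*x,0.).round(4))
for n,(x0,y0,x1,y1) in dict(s1=(224,158,248,186),s2=(222,204,244,226)).items():
    a=g[y0:y1,x0:x1];mm=((a<150)*255).astype(np.uint8)
    c=max(cv2.findContours(mm,0,2)[0],key=cv2.contourArea);print(n,cv2.boundingRect(c),cv2.minAreaRect(c))
cr=lambda x,y,w,h,k:cv2.resize(im[y:y+h,x:x+w,::-1],None,fx=k,fy=k,interpolation=cv2.INTER_CUBIC)
sd=d0["side"]["pixels"];cs=lambda x,y,w,h,k:cv2.resize(sd[y:y+h,x:x+w,::-1],None,fx=k,fy=k,interpolation=cv2.INTER_CUBIC)
A=np.hstack([cr(124,156,80,84,3.5),cr(216,154,40,75,4)[:294]]) if 0 else None
L=np.vstack([cr(122,156,84,84,3.5)]);M=cr(214,154,42,73.5.__int__()+1,4)
B=cs(212,175,40,84,3.5);D=cs(110,196,80,84,3.5)
h=294;f=lambda x:cv2.copyMakeBorder(x,0,max(0,h-x.shape[0]),0,0,0)[:h]
r1=np.hstack([f(L),f(M)]);r2=np.hstack([f(D),f(B)])
w=max(r1.shape[1],r2.shape[1]);p=lambda x:cv2.copyMakeBorder(x,0,0,0,w-x.shape[1],0)
cv2.imwrite("pics/m3.png",np.vstack([p(r1),p(r2)]));print(L.shape,M.shape,D.shape,B.shape)
E
```

```text
t 6.4 pos [ 0.6223 -0.2784  0.2852] F [ 0.9  0.2 -2.8] w 0.0345 59.881769385247026
shift mm [-33.9   6.4 -62.6] turn [ 0.     0.004 -0.003] j [-0.53  0.58  1.13 -0.19  1.92 -1.97]
box px [[126.0, 155.0], [189.0, 155.0], [189.0, 241.0], [126.0, 241.0]] 3387.5
[[126, 155], [126, 241], [130, 232], [131, 241], [133, 223], [174, 233], [189, 176], [142, 163], [133, 195], [132, 155]]
[126 155] [0.6886 0.3839 0.05  ] [0.6995 0.3994 0.    ]
[126 241] [0.448  0.3815 0.05  ] [0.45   0.3969 0.    ]
[130 232] [0.4725 0.3707 0.05  ] [0.4754 0.3857 0.    ]
[131 241] [0.4477 0.3677 0.05  ] [0.4496 0.3826 0.    ]
[133 223] [0.4972 0.3626 0.05  ] [0.501  0.3773 0.    ]
[174 233] [0.467  0.2491 0.05  ] [0.4697 0.2597 0.    ]
[189 176] [0.6249 0.2072 0.05  ] [0.6334 0.2162 0.    ]
[142 163] [0.6648 0.3388 0.05  ] [0.6748 0.3526 0.    ]
[133 195] [0.5751 0.3633 0.05  ] [ 0.5818  0.378  -0.    ]
[132 155] [0.6882 0.367  0.05  ] [0.6991 0.3819 0.    ]
s1 (4, 4, 17, 20) ((12.000000953674316, 13.5), (19.677396774291992, 13.86362075805664), 63.43495178222656)
s2 (0, 1, 19, 18) ((8.546392440795898, 9.020618438720703), (20.509992599487305, 14.21484661102295), 23.96249008178711)
(294, 294, 3) (296, 168, 3) (294, 280, 3) (294, 140, 3)
```

View pics/m3.png

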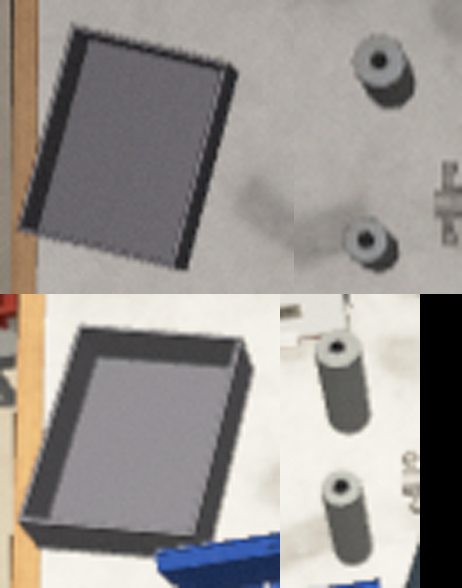

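The crop shows the grey spacers. The upper one (hole at (235,169.5) in the top view) has a wider top than the lower one (hole at (232,214)). It also shows the reject box rim corners in both views.

```bash
python3 - <<'E'
from tgt import *
s0,d0=pickle.load(open("d0.pkl","rb"))
T=lambda x,y:ray(d0["top"],122+x/3.5,156+y/3.5);S=lambda x,y:ray(d0["side"],110+x/3.5,196+(y-294)/3.5)
T2=lambda x,y:ray(d0["top"],214+(x-294)/4,154+y/4);S2=lambda x,y:ray(d0["side"],212+(x-280)/3.5,175+(y-294)/3.5)
P={}
for n,r in dict(TL=[T(74,27),S(80,326)],TR=[T(237,68),S(243,341)],BL=[T(21,228),S(21,520)],s1=[T2(378,62),S2(338,347)],s2=[T2(366,240),S2(341,486)]).items():
    p,e=tri(r);P[n]=p;print(n,p.round(4),np.round(e,4))
br=plane(d0["top"],122+185/3.5,156+268/3.5,.05);print("BR",br.round(4))
print("sides",np.linalg.norm(P["TL"]-P["TR"]),np.linalg.norm(P["TL"]-P["BL"]))
print("ctr",((P["TR"]+P["BL"])/2).round(4),((P["TL"]+br)/2).round(4))
v=P["TL"]-P["BL"];print("long axis deg",np.degrees(np.arctan2(v[1],v[0])))
# widths of top discs
for n,zz,l,r in(("s1",.1,(353,62),(403,62)),("s2",.1,(343,240),(389,240))):
    f=d0["top"];g=lambda p:plane(f,214+(p[0]-294)/4,154+p[1]/4,zz);print(n,"diam",np.linalg.norm(g(l)-g(r)))
E
```

```text
TL [0.6651 0.3392 0.0381] [0.0004 0.0004]
TR [0.6286 0.2107 0.039 ] [0.0035 0.0035]
BL [0.5038 0.3816 0.0355] [0.0006 0.0006]
s1 [0.6323 0.0743 0.0931] [0.0007 0.0007]
s2 [0.5122 0.0848 0.0918] [0.0001 0.0001]
BR [0.4682 0.2468 0.05  ]
sides 0.13360107028372456 0.16680037033316178
ctr [0.5662 0.2961 0.0372] [0.5666 0.293  0.044 ]
long axis deg -14.735323955176323
s1 diam 0.03358963507840802
s2 diam 0.0306127173645524
```

Emit:
send_rows(commands=[[[0,8,2],[0,0,0],1],[[0,16,2],[-0.02,-0.129,0],1],[[0,24,0],[-0.02,-0.129,0],1],[[0,30,0],[-0.02,-0.129,0],1],[[-2,32,0],[-0.02,-0.129,0],1],[[-2,32,0],[0,0,-0.05],1],[[-2,32,0],[0,0,-0.05],1],[[-2,32,0],[0,0,0],1],[[-2,32,0],[0,0,0],1],[[-2,32,0],[0,0,0],1]])

```text
t: 7.4
position: [0.608, -0.0062, 0.2866]
tcp_rot: [-3.142, -0.002, 2.891]
contact_force: [0.7, 0.4, -2.4]
width: 0.0345
finger_force: 60.1
```

Emit:
send_rows(commands=[[[-2,32,0],[0,0,0],1],[[-2,32,0],[0,0,0],1],[[-2,32,0],[0,0,0],1],[[-2,32,0],[0,0,0],1],[[-2,32,-3],[0,0,0],1],[[0,32,-4],[0,0,0],1],[[0,32,-5],[0,0,0],1],[[0,32,-5],[0,0,0],1],[[0,20,-5],[0,0,0],1],[[0,12,-5],[0,0,0],1]])

```text
t: 8.4
position: [0.5979, 0.2816, 0.2592]
tcp_rot: [-3.141, -0.002, 2.893]
contact_force: [0.2, -0.6, -2.4]
width: 0.0347
finger_force: 60.1
```

Emit:
send_rows(commands=[[[0,0,0],[0,0,0],1],[[0,0,0],[0,0,0],1]])

```text
t: 8.6
position: [0.599, 0.2793, 0.2599]
tcp_rot: [-3.14, -0.001, 2.891]
contact_force: [0.4, -0.2, -2.3]
width: 0.0347
finger_force: 60.2
```

```bash
python3 - <<'E'
from tgt import *
a=np.radians(165.5);x=np.array([np.cos(a),np.sin(a),0]);zz=np.array([0,0,-1.])
go(np.array([.602,.2825,.094]),np.column_stack([x,np.cross(zz,x),zz]))
E
```

```text
t 8.6 pos [0.599  0.2793 0.2599] F [ 0.4 -0.2 -2.3] w 0.0347 60.21803383016959
shift mm [   3.     3.2 -165.9] turn [ 0.001 -0.001 -0.002] j [ 0.27  0.27  1.52 -0.    1.35 -1.05]
```

Emit:
send_rows(commands=[[[3,3,-15],[0,0,0],1],[[0,0,-25],[0,0,0],1],[[0,0,-25],[0,0,0],1],[[0,0,-25],[0,0,0],1],[[0,0,-25],[0,0,0],1],[[0,0,-20],[0,0,0],1],[[0,0,-15],[0,0,0],1],[[0,0,-6],[0,0,0],1],[[0,0,-4],[0,0,0],1],[[0,0,0],[0,0,0],1]])

```text
t: 9.6
position: [0.6027, 0.2828, 0.1006]
tcp_rot: [3.141, 0.001, 2.891]
contact_force: [-0.5, 0.4, -2.8]
width: 0.0348
finger_force: 60.2
```

Emit:
send_rows(commands=[[[0,0,-2],[0,0,0],1],[[0,0,-2],[0,0,0],1],[[0,0,0],[0,0,0],1]])

```text
t: 9.9
position: [0.6024, 0.283, 0.0966]
tcp_rot: [3.141, 0.0, 2.891]
contact_force: [-0.1, -0.2, -2.9]
width: 0.0345
finger_force: 60.2
```

Emit:
send_rows(commands=[[[0,0,-2],[0,0,0],1],[[0,0,-2],[0,0,0],1],[[0,0,0],[0,0,0],1]])

```text
t: 10.2
position: [0.6027, 0.283, 0.093]
tcp_rot: [3.141, 0.001, 2.891]
contact_force: [-1.0, -1.3, 1.7]
width: 0.0349
finger_force: 60.4
```

Emit:
send_rows(commands=[[[0,0,0],[0,0,0],0],[[0,0,0],[0,0,0],-1],[[0,0,0],[0,0,0],-1],[[0,0,0],[0,0,0],-1],[[0,0,0],[0,0,0],-1],[[0,0,10],[0,0,0],-1],[[0,0,25],[0,0,0],-1],[[0,0,40],[0,0,0],-1],[[0,0,45],[0,0,0],-1],[[-5,-10,30],[0,0,0],-1]])

```text
t: 11.2
position: [0.5985, 0.2737, 0.2472]
tcp_rot: [3.139, 0.005, 2.892]
contact_force: [0.1, -0.1, -0.0]
width: 0.0852
finger_force: 0.0
```

Emit:
send_rows(commands=[[[-12,-20,0],[0,0,0.05],-1],[[-14,-32,0],[0,0,0.05],-1],[[-14,-32,0],[0,0,0],-1],[[-14,-32,-5],[0,0,0],-1],[[-14,-32,-10],[0,0,0],-1],[[-12,-28,-10],[0,0,0],-1],[[-6,-14,0],[0,0,0],-1],[[0,0,0],[0,0,0],-1],[[0,0,0],[0,0,0],-1]])

```text
t: 12.1
position: [0.5121, 0.0832, 0.2185]
tcp_rot: [3.141, 0.002, 2.991]
contact_force: [0.3, -0.0, -0.4]
width: 0.0853
finger_force: 0.0
```

```bash
python3 - <<'E'
from tgt import *
from workcell import cams
a=np.radians(171.2);x=np.array([np.cos(a),np.sin(a),0]);zz=np.array([0,0,-1.])
go(np.array([.512,.0835,.087]),np.column_stack([x,np.cross(zz,x),zz]))
s=sensors.read_state();f=cams.grab_frame("wrist")
print("pred hole px",proj(f,[.512,.0835,.1],s),"s1",proj(f,[.6315,.0745,.1],s))
t=cams.grab_frame("top")["pixels"]
im=np.hstack([f["pixels"],cv2.resize(t[150:240,120:200],(240,270),interpolation=cv2.INTER_CUBIC) if 0 else cv2.copyMakeBorder(cv2.resize(t[150:240,120:180],(240,360)),0,60,0,0,0)])
cv2.imwrite("pics/p4.png",im[:,:,::-1])
pickle.dump((s,{"wrist":f}),open("d4.pkl","wb"))
E
```

```text
t 12.1 pos [0.5121 0.0832 0.2185] F [ 0.3 -0.  -0.4] w 0.0853 0.0
shift mm [-1.000e-01  3.000e-01 -1.315e+02] turn [-0.     0.002 -0.003] j [-0.06 -0.03  1.93  0.    1.24 -1.48]
pred hole px [272.79865799 220.61328874] s1 [282.69623799 341.98557522]
```

View pics/p4.png

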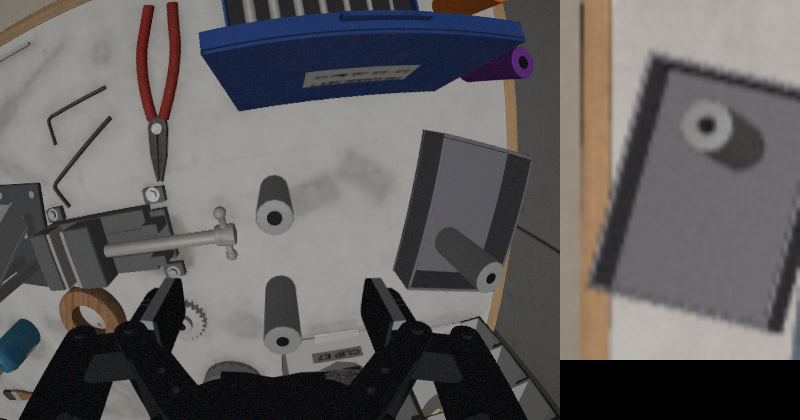

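Spacer A stands in the box (view right). The smaller grey spacer's hole is at (274,218), against the predicted (273,221), so the position is good. The vise handle tip at (235,238) is close to the -y finger, so I'll turn the gripper diagonally and open it only part way for this grasp.

Emit:
send_rows(commands=[[[0,0,0],[0,0,-0.15],-0.4],[[0,0,0],[0,0,-0.15],-0.4],[[0,0,-5],[0,0,-0.15],-0.4],[[0,0,-15],[0,0,-0.15],-0.4],[[0,0,-25],[0,0,0],-0.4],[[0,0,-25],[0,0,0],-0.4],[[0,0,-25],[0,0,0],-0.4],[[0,0,-20],[0,0,0],-0.4],[[0,0,-15],[0,0,0],-0.4],[[0,0,0],[0,0,0],-0.4]])

```text
t: 13.2
position: [0.5101, 0.0839, 0.0853]
tcp_rot: [-3.139, -0.004, 2.392]
contact_force: [0.4, 0.0, 1.2]
width: 0.0597
finger_force: 0.0
```

Emit:
send_rows(commands=[[[0,0,0],[0,0,0],0],[[0,0,0],[0,0,0],0.3],[[0,0,0],[0,0,0],1],[[0,0,0],[0,0,0],1],[[0,0,0],[0,0,0],1],[[0,0,0],[0,0,0],1],[[0,0,0],[0,0,0],1]])

```text
t: 13.9
position: [0.5125, 0.0829, 0.0888]
tcp_rot: [3.139, 0.002, 2.391]
contact_force: [-0.7, 0.7, 6.0]
width: 0.0289
finger_force: 59.9
```

Width reads 28.9 mm, against 34.6 for the 36 mm spacer, so this is the 30 mm fitting spacer. Next I'll lift it and carry it to a point above the mouth, coaxial with the chute.

Emit:
send_rows(commands=[[[0,0,10],[0,0,0],1],[[0,0,25],[0,0,0],1],[[0,0,35],[0,0,0.15],1],[[0,0,40],[0,0,0.15],1],[[2,-8,40],[0,0,0.15],1],[[6,-18,30],[0,0,0.147],1],[[9,-28,20],[0,0,0],1],[[9,-30,0],[0,0,0],1],[[9,-30,0],[0,0,0],1],[[9,-30,0],[0,0,0],1]])

```text
t: 14.9
position: [0.5549, -0.0622, 0.2873]
tcp_rot: [3.142, -0.001, 2.988]
contact_force: [0.0, 0.8, -1.9]
width: 0.0286
finger_force: 59.6
```

Emit:
send_rows(commands=[[[9,-30,0],[0,0,0],1],[[9,-30,0],[0.02,0.129,0],1],[[9,-30,0],[0.02,0.129,0],1],[[9,-30,0],[0.02,0.129,0],1],[[9,-30,0],[0.02,0.129,0],1],[[9,-30,0],[0,0,0],1],[[5,-20,0],[0,0,0],1],[[3,-15,0],[0,0,0],1],[[0,0,0],[0,0,0],1],[[0,0,0],[0,0,0],1]])

```text
t: 15.9
position: [0.6171, -0.2755, 0.2873]
tcp_rot: [3.141, -0.522, 2.988]
contact_force: [-1.0, 0.7, -2.3]
width: 0.0286
finger_force: 59.6
```

```bash
python3 - <<'E'
from tgt import *
for s in(-60,-12,12): go(hole-.003*n+(11.2+s)*.001*d,Rt)
E
```

```text
t 15.9 pos [ 0.6171 -0.2755  0.2873] F [-1.   0.7 -2.3] w 0.0286 59.63996001519263
shift mm [ -2.   -0.6 -24. ] turn [-0.     0.001  0.   ] j [-0.53  0.56  1.14 -0.19  1.92 -1.96]
t 15.9 pos [ 0.6171 -0.2755  0.2873] F [-1.   0.7 -2.3] w 0.0286 59.63996001519263
shift mm [-25.7   3.  -65.6] turn [-0.     0.001  0.   ] j [-0.53  0.56  1.14 -0.19  1.92 -1.96]
t 15.9 pos [ 0.6171 -0.2755  0.2873] F [-1.   0.7 -2.3] w 0.0286 59.63996001519263
shift mm [-37.6   4.9 -86.3] turn [-0.     0.001  0.   ] j [-0.53  0.56  1.14 -0.19  1.92 -1.96]
```

Emit:
send_rows(commands=[[[-2.5,0,-11],[0,0,0],1],[[-2,0,-11.5],[0,0,0],1],[[-5,0.7,-8.5],[0,0,0],1],[[-5,0.7,-8.5],[0,0,0],1],[[-5,0.8,-8.5],[0,0,0],1],[[-4.5,0.8,-8],[0,0,0],1],[[-4,0.7,-8],[0,0,0],1],[[0,0,0],[0,0,0],1],[[0,0,0],[0,0,0],1]])

```text
t: 16.8
position: [0.5893, -0.2725, 0.2233]
tcp_rot: [3.142, -0.522, 2.988]
contact_force: [0.0, -1.1, -2.2]
width: 0.0285
finger_force: 59.6
```

```bash
python3 - <<'E'
from tgt import *
go(hole-.003*n+(11.2-12)*.001*d,Rt)
s=sensors.read_state();v=s["position"]-hole;print("off n,d,y",(np.array([v@n,v@d,v@np.cross(d,n)])*1e3).round(1))
E
```

```text
t 16.8 pos [ 0.5893 -0.2725  0.2233] F [ 0.  -1.1 -2.2] w 0.0285 59.61068459786475
shift mm [ 2.1 -0.  -1.5] turn [0.    0.001 0.   ] j [-0.54  0.55  1.28 -0.19  1.8  -1.95]
off n,d,y [-0.4 -1.1 -0.3]
```

Now press gently toward the floor until the force shows contact.

Emit:
send_rows(commands=[[[0.9,-0.1,-0.5],[0,0,0],1],[[0.9,-0.1,-0.5],[0,0,0],1],[[0,0,0],[0,0,0],1]])

```text
t: 17.1
position: [0.5914, -0.2727, 0.2226]
tcp_rot: [-3.141, -0.521, 2.988]
contact_force: [-0.1, 0.0, -2.1]
width: 0.029
finger_force: 59.6
```

Emit:
send_rows(commands=[[[0.9,-0.1,-0.5],[0,0,0],1],[[0,0,0],[0,0,0],1]])

```text
t: 17.3
position: [0.5921, -0.2727, 0.2217]
tcp_rot: [3.142, -0.522, 2.988]
contact_force: [0.2, 0.0, -2.1]
width: 0.0285
finger_force: 59.6
```

Emit:
send_rows(commands=[[[0.9,-0.1,-0.5],[0,0,0],1],[[0,0,0],[0,0,0],1]])

```text
t: 17.5
position: [0.593, -0.2728, 0.2212]
tcp_rot: [3.142, -0.522, 2.988]
contact_force: [0.6, 0.2, -1.7]
width: 0.0287
finger_force: 59.6
```

Emit:
send_rows(commands=[[[0.9,-0.1,-0.5],[0,0,0],1],[[0,0,0],[0,0,0],1]])

```text
t: 17.7
position: [0.5935, -0.2729, 0.221]
tcp_rot: [-3.141, -0.523, 2.988]
contact_force: [-1.3, 0.9, -0.7]
width: 0.0285
finger_force: 59.7
```

Emit:
send_rows(commands=[[[-2.3,0.3,-3],[0,0,0],1],[[-2,0.3,-3.5],[0,0,0],1],[[-2,0.3,-3.5],[0,0,0],1],[[0,0,0],[0,0,0],1]])

```text
t: 18.1
position: [0.5869, -0.2718, 0.2098]
tcp_rot: [3.141, -0.524, 2.988]
contact_force: [-1.3, -0.6, -2.7]
width: 0.0285
finger_force: 59.6
```

Emit:
send_rows(commands=[[[-2,0.3,-3.5],[0,0,0],1],[[-1,0.2,-1.7],[0,0,0],1],[[0,0,0],[0,0,0],1]])

```text
t: 18.4
position: [0.5842, -0.2714, 0.2051]
tcp_rot: [3.141, -0.523, 2.988]
contact_force: [-1.6, -0.0, -3.0]
width: 0.0289
finger_force: 59.6
```

Emit:
send_rows(commands=[[[-2,0.3,-3.4],[0,0,0],1],[[-1.8,0.3,-3],[0,0,0],1],[[0,0,0],[0,0,0],1]])

```text
t: 18.7
position: [0.5804, -0.2707, 0.1984]
tcp_rot: [3.141, -0.523, 2.988]
contact_force: [-1.0, 0.5, -2.0]
width: 0.0286
finger_force: 59.6
```

The lower end is about 14 mm past the stop line with no resistance, so I'll release it.

Emit:
send_rows(commands=[[[0,0,0],[0,0,0],0.2],[[0,0,0],[0,0,0],0],[[0,0,0],[0,0,0],-0.5],[[0,0,0],[0,0,0],-1],[[0,0,0],[0,0,0],-1],[[0,0,0],[0,0,0],-1],[[2,-0.3,4],[0,0,0],-1],[[8,-1.2,13],[0,0,0],-1],[[10,-1.5,18],[0,0,0],-1],[[10,-1.5,18],[0,0,0],-1]])

```text
t: 19.7
position: [0.611, -0.2754, 0.253]
tcp_rot: [3.141, -0.522, 2.988]
contact_force: [-0.4, 0.9, 0.6]
width: 0.0856
finger_force: 0.0
```

Emit:
send_rows(commands=[[[5,0,20],[0,0,0],-1],[[0,20,15],[0,0,0],-1],[[0,30,0],[-0.02,-0.129,0],-1],[[0,35,0],[-0.02,-0.129,0],-1],[[0,35,0],[-0.02,-0.129,0],-1],[[0,35,0],[-0.02,-0.129,0],-1],[[0,35,0],[0,0,0],-1],[[0,35,0],[0,0,0],-1],[[0,35,0],[0,0,0],-1],[[0,35,0],[0,0,0],-1]])

```text
t: 20.7
position: [0.6148, 0.022, 0.2876]
tcp_rot: [3.141, 0.0, 2.988]
contact_force: [-0.1, -0.4, -0.6]
width: 0.0853
finger_force: 0.0
```

```bash
python3 - <<'E'
from tgt import *
from workcell import cams
a=np.radians(171.2);x=np.array([np.cos(a),np.sin(a),0]);zz=np.array([0,0,-1.])
go(np.array([.6315,.0745,.2]),np.column_stack([x,np.cross(zz,x),zz]))
t=cams.grab_frame("top")["pixels"];s=cams.grab_frame("side")["pixels"]
im=np.hstack([cv2.resize(t[155:245,325:400],None,fx=5,fy=5,interpolation=cv2.INTER_CUBIC),cv2.resize(s[170:260,310:395],None,fx=5,fy=5,interpolation=cv2.INTER_CUBIC)])
cv2.imwrite("pics/p5.png",im[:,:,::-1])
E
```

```text
t 20.7 pos [0.6148 0.022  0.2876] F [-0.1 -0.4 -0.6] w 0.0853 0.0
shift mm [ 16.7  52.5 -87.6] turn [-0.  0. -0.] j [-0.15  0.14  1.62  0.    1.38 -1.57]
```

View pics/p5.png

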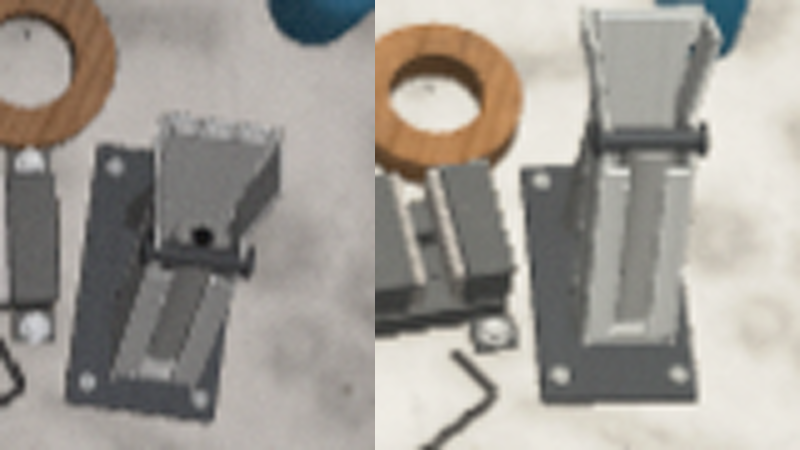

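Both views show the spacer in the run-out, filling the slot down to the stop with its top end just under the bar, so it is seated. Next is the other spacer (36 mm).

Emit:
send_rows(commands=[[[7,22,0],[0,0,0],-0.6],[[7,20,-10],[0,0,0],-0.6],[[3,10,-25],[0,0,0],-0.6],[[0,0,-35],[0,0,0],-0.6],[[0,0,-35],[0,0,0],-0.6],[[0,0,-35],[0,0,0],-0.6],[[0,0,-30],[0,0,0],-0.6],[[0,0,-20],[0,0,0],-0.6],[[0,0,-9],[0,0,0],-0.6],[[0,0,0],[0,0,0],-0.6]])

```text
t: 21.8
position: [0.6317, 0.0716, 0.0871]
tcp_rot: [-3.141, -0.003, 2.988]
contact_force: [0.5, 0.2, -0.7]
width: 0.0682
finger_force: 0.0
```

Emit:
send_rows(commands=[[[0,0,0],[0,0,0],0],[[0,0,0],[0,0,0],0.3],[[0,0,0],[0,0,0],1],[[0,0,0],[0,0,0],1],[[0,0,0],[0,0,0],1],[[0,0,0],[0,0,0],1],[[0,0,0],[0,0,0],1]])

```text
t: 22.5
position: [0.634, 0.0718, 0.0903]
tcp_rot: [3.141, 0.003, 2.988]
contact_force: [-0.8, 1.1, 6.3]
width: 0.0343
finger_force: 59.8
```

Emit:
send_rows(commands=[[[0,0,10],[0,0,0],1],[[0,0,25],[0,0,0],1],[[0,0,40],[0,0,0],1],[[0,0,40],[0,0,0],1],[[-6,10,35],[0,0,-0.05],1],[[-12,20,5],[0,0,-0.05],1],[[-14,30,0],[0,0,0],1],[[-14,32,0],[0,0,0],1],[[-14,32,0],[0,0,0],1],[[-14,32,0],[0,0,0],1]])

```text
t: 23.5
position: [0.5575, 0.2284, 0.243]
tcp_rot: [-3.141, -0.001, 2.887]
contact_force: [0.3, -0.1, -2.5]
width: 0.0344
finger_force: 60.0
```

Emit:
send_rows(commands=[[[-14,32,0],[0,0,0],1],[[-12,25,0],[0,0,0],1],[[-6,16,0],[0,0,0],1],[[0,0,0],[0,0,0],1],[[0,0,0],[0,0,0],1]])

```text
t: 24.0
position: [0.5269, 0.3001, 0.2431]
tcp_rot: [-3.141, 0.0, 2.888]
contact_force: [1.1, -0.6, -2.4]
width: 0.0345
finger_force: 60.1
```

```bash
python3 - <<'E'
from tgt import *
a=np.radians(165.5);x=np.array([np.cos(a),np.sin(a),0]);zz=np.array([0,0,-1.])
go(np.array([.528,.3015,.0965]),np.column_stack([x,np.cross(zz,x),zz]))
E
```

```text
t 24.0 pos [0.5269 0.3001 0.2431] F [ 1.1 -0.6 -2.4] w 0.0345 60.134445341391256
shift mm [   1.1    1.4 -146.6] turn [ 0.001 -0.     0.001] j [ 0.33  0.16  1.68 -0.    1.3  -0.99]
```

Emit:
send_rows(commands=[[[1,1,-15],[0,0,0],1],[[0,0,-25],[0,0,0],1],[[0,0,-30],[0,0,0],1],[[0,0,-30],[0,0,0],1],[[0,0,-25],[0,0,0],1],[[0,0,-14],[0,0,0],1],[[0,0,-5],[0,0,0],1],[[0,0,-2],[0,0,0],1],[[0,0,0],[0,0,0],1]])

```text
t: 24.9
position: [0.5286, 0.3017, 0.0982]
tcp_rot: [3.141, 0.002, 2.887]
contact_force: [-0.5, 1.2, -2.2]
width: 0.0348
finger_force: 60.1
```

Emit:
send_rows(commands=[[[0,0,-1.5],[0,0,0],1],[[0,0,-1.5],[0,0,0],1],[[0,0,0],[0,0,0],1]])

```text
t: 25.2
position: [0.5279, 0.3017, 0.0946]
tcp_rot: [3.141, 0.001, 2.888]
contact_force: [1.1, 0.1, -2.4]
width: 0.0344
finger_force: 60.1
```

Emit:
send_rows(commands=[[[0,0,-1],[0,0,0],1],[[0,0,0],[0,0,0],1]])

```text
t: 25.4
position: [0.5282, 0.3018, 0.0943]
tcp_rot: [3.141, 0.001, 2.888]
contact_force: [-1.3, -1.1, 4.1]
width: 0.0343
finger_force: 60.4
```

Emit:
send_rows(commands=[[[0,0,0],[0,0,0],0],[[0,0,0],[0,0,0],-1],[[0,0,0],[0,0,0],-1],[[0,0,0],[0,0,0],-1],[[0,0,0],[0,0,0],-1],[[0,0,10],[0,0,0],-1],[[0,0,25],[0,0,0],-1],[[0,0,40],[0,0,0],-1],[[0,0,45],[0,0,0],-1],[[0,0,30],[0,0,0],-1]])

```text
t: 26.4
position: [0.5287, 0.302, 0.2478]
tcp_rot: [3.139, 0.004, 2.888]
contact_force: [0.7, -0.1, -0.1]
width: 0.0852
finger_force: 0.0
```

Emit:
send_rows(commands=[[[-10,-20,10],[0,0,0],-1],[[-15,-30,10],[0,0,0],-1],[[-15,-35,0],[0,0,0],-1],[[-15,-35,0],[0,0,0],-1],[[-15,-35,0],[0,0,0],-1],[[-10,-35,0],[0,0,0],-1],[[0,-30,0],[0,0,0],-1],[[0,0,0],[0,0,0],-1],[[0,0,0],[0,0,0],-1]])

```text
t: 27.3
position: [0.4479, 0.0814, 0.2639]
tcp_rot: [3.141, 0.001, 2.886]
contact_force: [-0.1, 0.4, 0.2]
width: 0.0855
finger_force: 0.0
```

```bash
python3 - <<'E'
from tgt import *
from workcell import cams
t=cams.grab_frame("top")["pixels"]
cv2.imwrite("pics/p6.png",cv2.resize(t[130:310,110:420],None,fx=2.5,fy=2.5,interpolation=cv2.INTER_CUBIC)[:,:,::-1])
E
```

```text
(no output)
```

View pics/p6.png

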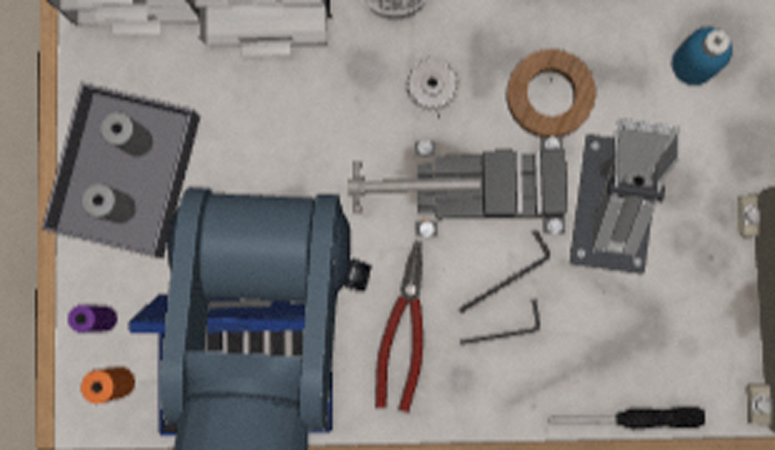

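Both 36 mm spacers stand in the box, at (116,128) and (99,200). The 30 mm one is seated in the chute, with its top hole at (639,181). The gear, tape roll and bottle have not moved. I'm handing the job in.

```bash
python3 -c "
from workcell import bot
print(bot.close_job())"
```

```text
the job is handed in; nothing more can be done
None
```

The job is done and handed in at about 27 s: the stuck spacer and the other 36 mm one stand in the reject box, the 30 mm one slid through and, as far as the camera views show, rests at the chute stop, and the gear, tape roll and bottle were left alone.

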